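# Feel along a sanded curved edge

## Task

The curved front edge of the wooden template has just been sanded: feel it for rough spots. With the fingers closed, run the fingertips lightly along the upright face of that edge, starting at the end where the sanding block lies and going right along to the other end, by the orange spring clamp. Only touch it: do not press hard, lift the template or push it more than about two centimetres out of place, leave everything else where it is, and take the hand clear when done.

Things in the scene. Friction and masses are not known exactly. Their poses are not given: they have to be found in the camera images.
- template: Loose wooden board flat on the bench, 27 mm thick, 260 mm long (y), 100 mm deep (x); slides at a few newtons. Origin: underside; x to the straight back edge (x = +45 mm), y left, z up. The upright front face bulges to the robot: an arc of radius 300 mm about x = +245 mm, y = 0; its nearest point is x = -55 mm, y = 0, its corners x = -25 mm, y = +-130 mm. Not to be lifted.
- edge1 (a point): Point on the curved front face of the template, half-way up (13.5 mm above the bench), near its left (+y) end, 25 mm from the corner. The five points are 54 mm apart along the arc.
- edge2 (a point): Point on the curved front face of the template, half-way up (13.5 mm above the bench), between the left end and the middle. The five points are 54 mm apart along the arc.
- edge3 (a point): Point on the curved front face of the template, half-way up (13.5 mm above the bench), at the middle of the edge. The five points are 54 mm apart along the arc.
- edge4 (a point): Point on the curved front face of the template, half-way up (13.5 mm above the bench), between the middle and the right end. The five points are 54 mm apart along the arc.
- edge5 (a point): Point on the curved front face of the template, half-way up (13.5 mm above the bench), near its right (-y) end, 25 mm from the corner. The five points are 54 mm apart along the arc.
- sanding_block: Black and red-brown hand sanding block, 63 x 106 x 27 mm (x, y, z), loose on the bench beside one end of the template (left or right); marks the end to start from. Origin: centre of its underside. Not to be moved.
- clamp: Black spring clamp with orange handles and tips, 92 x 158 x 23 mm, lying along its y, loose beside the other end of the template. Origin: centre of its underside. Not to be moved.
- pencil: Red flat carpenter's pencil, 15 x 166 x 7 mm, loose on the bench nearer the robot. Origin: centre of its underside. Not to be moved.
- pliers: Pliers with red handles, 57 x 183 x 14 mm, loose on the bench nearer the robot. Origin: centre of the underside. Not to be moved.
- sanding_discs: Round stack of red-brown sanding discs, 133 mm across, 11 mm high, loose on the bench at the right. Origin: centre of the underside. Not to be moved.
- tape_measure: Yellow and black tape measure, 41 x 89 x 65 mm, loose on the bench at the left. Origin: centre of the underside. Not to be moved.

How it is judged:
On the way, in this order (a step that is already met when the one before it is completed fails the run):
1. the fingers touch the curved edge face at the end by the sanding block (((y of sanding_block in the frame of template above 0 m and contact force between the fingers and template above 0.2 N and horizontal distance between the grasp point and edge1 below 0.032 m and height (world z) of the grasp point below 0.042 m) or (y of sanding_block in the frame of template below 0 m and contact force between the fingers and template above 0.2 N and horizontal distance between the grasp point and edge5 below 0.032 m and height (world z) of the grasp point below 0.042 m))), for 0.04 s.
2. the fingers touch the curved edge face at a quarter of the way along (((y of sanding_block in the frame of template above 0 m and contact force between the fingers and template above 0.2 N and horizontal distance between the grasp point and edge2 below 0.032 m and height (world z) of the grasp point below 0.042 m) or (y of sanding_block in the frame of template below 0 m and contact force between the fingers and template above 0.2 N and horizontal distance between the grasp point and edge4 below 0.032 m and height (world z) of the grasp point below 0.042 m))), for 0.04 s.
3. the fingers touch the curved edge face at the middle (((y of sanding_block in the frame of template above 0 m and contact force between the fingers and template above 0.2 N and horizontal distance between the grasp point and edge3 below 0.032 m and height (world z) of the grasp point below 0.042 m) or (y of sanding_block in the frame of template below 0 m and contact force between the fingers and template above 0.2 N and horizontal distance between the grasp point and edge3 below 0.032 m and height (world z) of the grasp point below 0.042 m))), for 0.04 s.
4. the fingers touch the curved edge face at three quarters of the way along (((y of sanding_block in the frame of template above 0 m and contact force between the fingers and template above 0.2 N and horizontal distance between the grasp point and edge4 below 0.032 m and height (world z) of the grasp point below 0.042 m) or (y of sanding_block in the frame of template below 0 m and contact force between the fingers and template above 0.2 N and horizontal distance between the grasp point and edge2 below 0.032 m and height (world z) of the grasp point below 0.042 m))), for 0.04 s.
5. the fingers touch the curved edge face at the other end (((y of sanding_block in the frame of template above 0 m and contact force between the fingers and template above 0.2 N and horizontal distance between the grasp point and edge5 below 0.032 m and height (world z) of the grasp point below 0.042 m) or (y of sanding_block in the frame of template below 0 m and contact force between the fingers and template above 0.2 N and horizontal distance between the grasp point and edge1 below 0.032 m and height (world z) of the grasp point below 0.042 m))), for 0.04 s.
At the end, for the whole second after the job is handed in: After the closed fingers touched the edge face within 32 mm of each of the five points, in order from the sanding-block end, the template lies flat and at rest, both end points within 25 mm of their start, and every other loose thing is within 15 mm of its start (distance of each of edge1, edge5 from where it was at the start of the episode below 0.025 m and height (world z) of template below 0.005 m and angle between template's own z axis and vertical below 0.05 rad and linear speed of template below 0.01 m/s and distance of each of sanding_block, clamp, pencil, pliers, sanding_discs, tape_measure from where it was at the start of the episode below 0.015 m).
It fails at once if the template is pushed more than 25 mm out of place (distance of any of edge1, edge5 from where it was at the start of the episode above 0.025 m).
It fails at once if the template is lifted or tipped (height (world z) of template above 0.008 m or angle between template's own z axis and vertical above 0.08 rad).
It fails at once if the fingers press on the template with more than 25 N (contact force between the fingers and template above 25 N).
It fails at once if another loose thing is moved by more than 15 mm (distance of any of sanding_block, clamp, pencil, pliers, sanding_discs, tape_measure from where it was at the start of the episode above 0.015 m).
It also fails if it takes over 48 s, if anything falls off the work surface, if the arm or the gripper's body presses on something with over 40 N, if the wrist force passes 120 N, or if a joint passes its speed limit or range.

## Robot

A 7-joint arm with a two-finger parallel gripper is mounted at the origin on a cart in front of the work surface, level with it; the furniture and walls round the work are solid. World frame = base frame: x ahead of the robot, y to its left, z up, the work surface at z = 0. Lengths are in m, angles in rad, forces in N, time in s.
With the tool pointing down it reaches from about 0.425 to 0.925 m from the base axis. Payload 6.8 kg.
Tool frame: the origin (TCP) lies midway between the tips of the shut fingers; the grasp point (between the pads) lies 19 mm behind it; z points along the fingers, y is the direction in which the jaws open and shut (so a half turn about z gives the same grasp; the last joint's range is limited). The gripper opens to 85 mm and grips with 20 to 120 N. Pads are 22 mm wide; open, the fingers measure 114 mm over their backs; the gripper's body (76 mm by 85 mm) begins 54 mm behind the grasp point. The pads swing forward as they close: fully open they stand 13 mm farther back than shut.
Start: joints at [-1.246, 0.477, 0.022, 1.555, -0.011, 1.109, -0.083], TCP at [0.283, 0.613, 0.201] pointing down, gripper open.
Joint ranges: [-2.96, 2.96], [-0.34, 2.1], [-1.41, 1.46], [0.24, 2.44], [-1.37, 4.51], [0.17, 1.92], [-2.96, 2.96]. Speed limits (rad/s): [2.39, 2.39, 3.14, 3.14, 3.14, 3.14, 3.14].

## Interface

Orientations are given as a unit quaternion [w, x, y, z].
In Python, from station import * gives the robot as it stands. The module is installed in compiled form; this text tells all that it offers.
- The arm moves only by the tool jog_arm, never from a script. Its arguments are lists of equal length, an entry for each row: "dp": the shift along the tool's x, y, z in units of 25 mm (1.0 is 25 mm), a list of three; "angular": the turn, a rotation vector about the tool's x, y, z in units of 5 degrees (1.0 is 5 degrees), a list of three; "claw": the finger opening in mm, from 0 to 85.4. A call has exactly 5 rows; each row is the pose to reach, as a shift and turn from the pose commanded when the call began, along the tool's axes at that moment; what a row does not reach only later rows make up. A row lasts 1/10 s, in which the tool goes at most 50 mm and 8.59 degrees, less where a joint would pass 70% of its speed; a pose out of reach is approached as far as the arm can. A call with a gripper value outside its range is refused whole. The fingers move at their own pace and stop on an object; "grip_force" is the grip in N (left out, the last holds). Time passes only in rows, so rows that repeat a pose let the fingers close, or fill a call up. It gives the time, the measured TCP pose, the force and the opening at its end, in the units of the state.
- get_obs(): the state, without advancing time (a new reading comes with each control period).
- read_camera(name): name is "scene" or "side" or "wrist"; returns a dict with "pixels" (420x560x3 uint8, blue, green, red), "camera_matrix" (3x3 intrinsics, pixels), "k1" (the pictures are not rectified: a ray, as slopes to the right and down, at radius r is drawn at 1 + k1 r^2 times it, then the intrinsics apply), "rvec" (rotation vector, rad) and "tvec" (3), from world to camera coordinates, as OpenCV has them. Camera axes: x right, y down, z forward; pixel columns grow to the right and rows downward; lengths in m; the calibration is good to about 2 mm. A picture is of the moment at which its call begins. There is no depth.
- hand_in(): hands the job in, once; it reports no verdict.
The state is a dict: "t": time; "q": joint angles; "joint_vel": joint speeds; "joint_torque": joint torques, N m; "eef_pos": TCP position; "tool_rot": TCP orientation; "contact_force": force on the tool from outside, world axes, zero at the start; "torque": the same for the moment, N m; "gripper_width": opening from 0.0 (shut) to 1.0 (fully open).
Only numpy, scipy, OpenCV 4.12 (cv2) and the standard library are available. Lean on these libraries where they do the work, as an engineer would, in place of code of your own. Each camera call takes 0.05 s, during which the arm holds its last target.

## Working session

There is one attempt and no reset: what is moved stays moved. The work goes in short steps, Python scripts to look and compute and a tool call to move; the robot and the scene stay as the last step left them, time stands still between calls to the robot, and variables do not carry over. Pictures are saved under pics/ and viewed, and the job is handed in when it is done.

Besides the shell and the picture viewer there is one more tool, called after "Call:" in YAML: its name, and indented under it one key for each argument. jog_arm: Moves the arm, as the interface text tells. Its arguments: {"type":"object","properties":{"dp":{"type":"array","items":{"type":"array","items":{"type":"number"}}},"angular":{"type":"array","items":{"type":"array","items":{"type":"number"}}},"claw":{"type":"array","items":{"type":"number"}},"grip_force":{"type":"number"}},"required":["dp","angular","claw"]}

```bash
mkdir -p pics
python3 - <<'E'
from station import *
import cv2,numpy as np
o=get_obs()
for k in o: print(k,np.round(o[k],3))
for n in ["scene","side","wrist"]:
    c=read_camera(n); cv2.imwrite(f"pics/{n}0.png",c["pixels"])
    np.savez(f"{n}0.npz",**c)
    R=cv2.Rodrigues(np.array(c["rvec"]))[0]; print(n,np.round(-R.T@np.array(c["tvec"]).ravel(),3),np.round(R[2],2),c["k1"],c["camera_matrix"][0])
E
```

```text
t 0.0
q [-1.246  0.478  0.022  1.556 -0.012  1.109 -0.083]
joint_vel [-0.001 -0.    -0.001  0.001 -0.001 -0.     0.001]
joint_torque [-1.0000e-03 -5.9647e+01  1.6080e+00 -2.8119e+01  1.2000e-02  1.0000e-02
  0.0000e+00]
eef_pos [0.283 0.612 0.2  ]
tool_rot [-0.     0.215  0.977 -0.001]
contact_force [-0.127 -0.337 -0.125]
torque [-0.03  -0.025  0.003]
gripper_width 0.999
scene [-0.411  0.479  1.247] [ 0.56 -0.31 -0.77] -0.1620452327533982 [466.45497085   0.         284.88115061]
side [ 0.281 -1.031  0.572] [ 0.16  0.88 -0.45] -0.049266769765861244 [405.69533543   0.         281.49447074]
wrist [0.214 0.645 0.373] [ 0.27 -0.13 -0.95] -0.08797807945629084 [343.01436693   0.         277.10022776]
```

View pics/scene0.png

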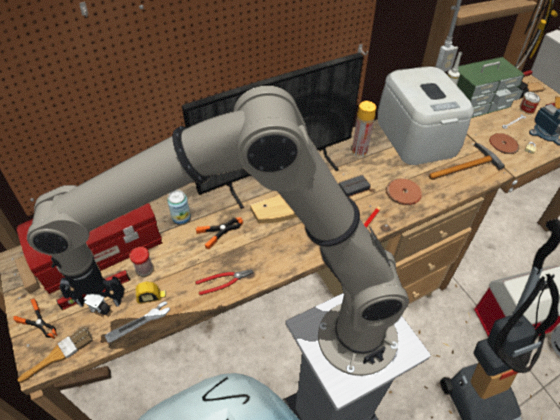

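View pics/side0.png

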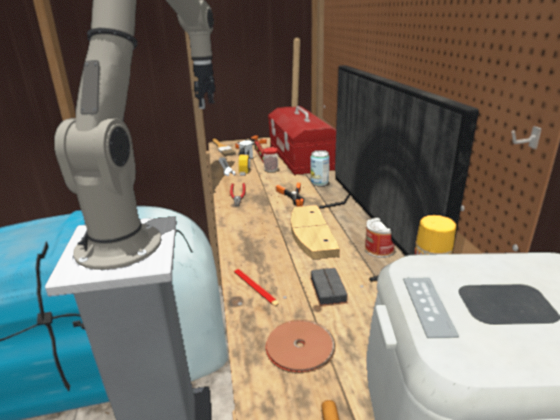

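View pics/wrist0.png

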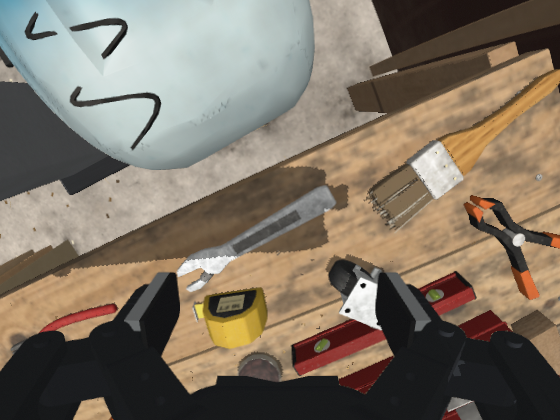

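The scene view shows the template around (285,205), half hidden by the arm, with the block at its right (355,186) and the clamp at its left (220,230). The side view shows all of it: template (318,232), block (328,285), pencil (255,285), pliers (237,195). So I start at the right (-y) end, edge5. Next I zoom in on the side view and measure.

```bash
cat > h.py <<'E'
import numpy as np,cv2
def ray(c,uv,z):
    K=np.array(c["camera_matrix"]);k1=float(c["k1"])
    p=cv2.undistortPoints(np.array(uv,float).reshape(-1,1,2),K,np.array([k1,0,0,0.]))[:,0]
    R=cv2.Rodrigues(np.array(c["rvec"]))[0];t=np.array(c["tvec"]).ravel()
    C=-R.T@t; d=np.c_[p,np.ones(len(p))]@R
    return C+d*((z-C[2])/d[:,2])[:,None]
def proj(c,P):
    return cv2.projectPoints(np.array(P,float),np.array(c["rvec"]),np.array(c["tvec"]),np.array(c["camera_matrix"]),np.array([float(c["k1"]),0,0,0]))[0][:,0]
E
python3 - <<'E'
import cv2
a=cv2.imread("pics/side0.png")[160:320,200:400]
cv2.imwrite("pics/sidez.png",cv2.resize(a,None,fx=4,fy=3.75*1.0,interpolation=cv2.INTER_CUBIC))
a=cv2.imread("pics/scene0.png")[140:300,180:430]
cv2.imwrite("pics/scenez.png",cv2.resize(a,None,fx=3.2,fy=3.2,interpolation=cv2.INTER_CUBIC))
E
```

```text
(no output)
```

View pics/sidez.png

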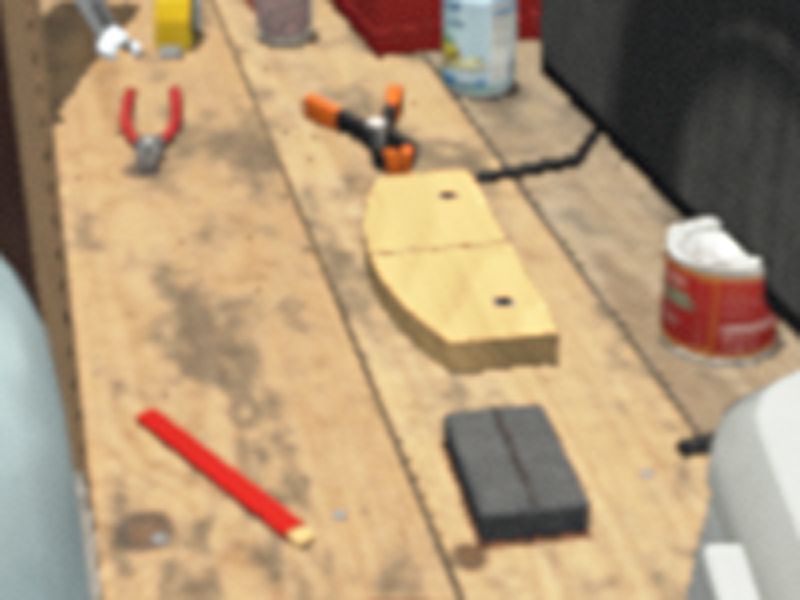

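View pics/scenez.png

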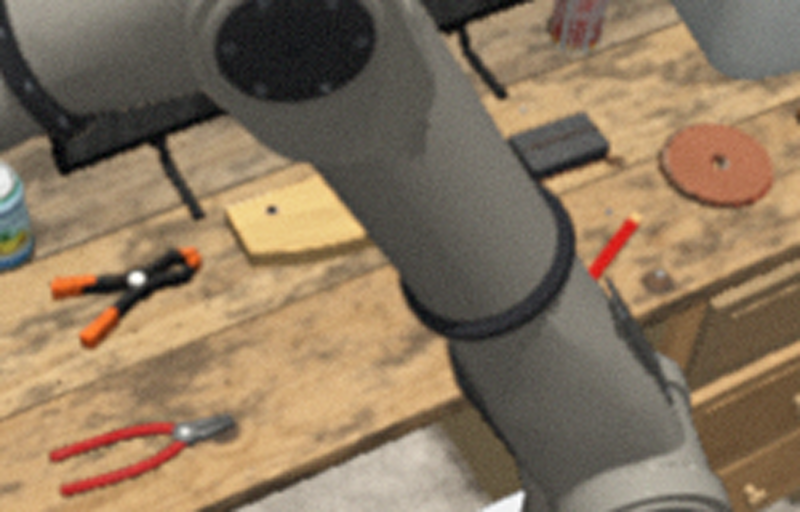

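Run:
```python
import numpy as np; from h import *
s=np.load("side0.npz"); sc=np.load("scene0.npz")
f=lambda L:[(200+x/4,160+y/3.75) for x,y in L]
g=lambda L:[(180+x/3.2,140+y/3.2) for x,y in L]
P=ray(s,f([(452,342),(556,333),(468,172),(378,180),(366,245)]),.027)
print("FR,BR,BL,FL,mid",np.round(P,3).tolist())
print([np.round(np.linalg.norm(P[i]-P[(i+1)%4]),3) for i in range(4)])
print("scene FL,BL",np.round(ray(sc,g([(247,253),(227,208)]),.027),3).tolist())
print("block top side",np.round(ray(s,f([(445,415),(540,405),(587,510),(483,520)]),.027),3).tolist())
print("block top scene",np.round(ray(sc,g([(512,140),(590,113),(608,143),(543,172)]),.027),3).tolist())
print("clamp side",np.round(ray(s,f([(305,100),(395,88),(413,155),(385,168)]),.015),3).tolist())
print("pencil",np.round(ray(s,f([(145,412),(308,540)]),.005),3).tolist())
print("pliers",np.round(ray(s,f([(130,92),(175,92),(147,168)]),.01),3).tolist())
print("clamp scene",np.round(ray(sc,g([(55,288),(88,340),(195,255)]),.015),3).tolist())
```

```text
FR,BR,BL,FL,mid [[0.507, -0.191, 0.027], [0.574, -0.195, 0.027], [0.586, 0.061, 0.027], [0.516, 0.062, 0.027], [0.483, -0.045, 0.027]]
[np.float64(0.067), np.float64(0.256), np.float64(0.071), np.float64(0.253)]
scene FL,BL [[0.513, 0.074, 0.027], [0.58, 0.066, 0.027]]
block top side [[0.482, -0.272, 0.027], [0.539, -0.274, 0.027], [0.531, -0.38, 0.027], [0.475, -0.376, 0.027]]
block top scene [[0.526, -0.266, 0.027], [0.522, -0.371, 0.027], [0.473, -0.363, 0.027], [0.469, -0.271, 0.027]]
clamp side [[0.495, 0.269, 0.015], [0.578, 0.278, 0.015], [0.559, 0.128, 0.015], [0.531, 0.108, 0.015]]
pencil [[0.312, -0.197, 0.005], [0.387, -0.346, 0.005]]
pliers [[0.347, 0.34, 0.01], [0.386, 0.33, 0.01], [0.346, 0.164, 0.01]]
clamp scene [[0.57, 0.271, 0.015], [0.492, 0.265, 0.015], [0.544, 0.121, 0.015]]
```

Run:
```python
import numpy as np; from h import *
s=np.load("side0.npz"); sc=np.load("scene0.npz")
print("toolbox base, can base scene",np.round(ray(sc,[(50,300),(160,248),(142,275),(180,222)],0),3).tolist())
print("side toolbox, cans bottom",np.round(ray(s,[(290,168),(335,160),(320,185),(270,171)],0),3).tolist())
O=np.array([.5355,-.0625]);y=np.array([.03,1]);y/=np.linalg.norm(y);x=np.array([y[1],-y[0]])
C=O+.245*x
for i,a in zip(range(1,6),[.36,.18,0,-.18,-.36]):
    n=-np.cos(a)*x+np.sin(a)*y; e=C+.3*n
    sup=abs(n[0])*.011+abs(n[1])*.0145
    print(i,np.round(e,4),"tcp touch",np.round(e+n*sup,4),"n",np.round(n,3))
```

```text
toolbox base, can base scene [[0.533, 0.791, 0.0], [0.567, 0.407, 0.0], [0.492, 0.493, 0.0], [0.642, 0.309, 0.0]]
side toolbox, cans bottom [[0.589, 0.481, 0.0], [0.793, 0.527, 0.0], [0.658, 0.281, 0.0], [0.505, 0.468, 0.0]]
1 [0.5029 0.0442] tcp touch [0.4884 0.0502] n [-0.925  0.38 ]
2 [ 0.487  -0.0073] tcp touch [ 0.4735 -0.0044] n [-0.978  0.208]
3 [ 0.4805 -0.0609] tcp touch [ 0.4691 -0.0605] n [-1.    0.03]
4 [ 0.4838 -0.1147] tcp touch [ 0.4709 -0.1166] n [-0.989 -0.149]
5 [ 0.4966 -0.1671] tcp touch [ 0.4823 -0.172 ] n [-0.946 -0.324]
```

Call:
jog_arm:
  dp:
    - [-1.5,-1,-1]
    - [-3,-2,-2]
    - [-4.5,-3,-2]
    - [-6,-4,-2]
    - [-7,-5,-2]
  angular:
    - [0,0,-1]
    - [0,0,-2]
    - [0,0,-3]
    - [0,0,-4]
    - [0,0,-4.9]
  claw: [0,0,0,0,0]
  grip_force: 30

```text
t: 0.65
eef_pos: [0.3918, 0.4229, 0.2511]
tool_rot: [0.001, 0.002, 1.0, -0.0]
contact_force: [0.2, -0.1, -0.2]
gripper_width: 0.148
```

Call:
jog_arm:
  dp:
    - [-0.6,-1.8,0]
    - [-1,-3.6,0.5]
    - [-1.4,-5.4,1]
    - [-1.8,-7.2,1.5]
    - [-2,-9,2]
  angular:
    - [0,0,0]
    - [0,0,0]
    - [0,0,0]
    - [0,0,0]
    - [0,0,0]
  claw: [0,0,0,0,0]

```text
t: 1.15
eef_pos: [0.4388, 0.1986, 0.2006]
tool_rot: [0.0, 0.003, 1.0, 0.0]
contact_force: [1.2, -0.5, 0.3]
gripper_width: 0.005
```

Call:
jog_arm:
  dp:
    - [0,-1.8,0.5]
    - [0,-3.6,1]
    - [0,-5.4,1.5]
    - [0,-7.2,2]
    - [0,-9,2]
  angular:
    - [0,0,0]
    - [0,0,0]
    - [0,0,0]
    - [0,0,0]
    - [0,0,0]
  claw: [0,0,0,0,0]

```text
t: 1.65
eef_pos: [0.4356, -0.0261, 0.1497]
tool_rot: [-0.001, 0.002, 1.0, -0.0]
contact_force: [2.0, 0.4, -0.3]
gripper_width: -0.001
```

Call:
jog_arm:
  dp:
    - [0,-1.5,0]
    - [0,-3,0.5]
    - [0,-4.5,1.5]
    - [0,-6,2.5]
    - [0,-6.1,3.5]
  angular:
    - [0,0,0]
    - [0,0,0]
    - [0,0,0]
    - [0,0,0]
    - [0,0,0]
  claw: [0,0,0,0,0]

```text
t: 2.15
eef_pos: [0.4361, -0.182, 0.063]
tool_rot: [0.001, 0.006, 1.0, -0.001]
contact_force: [-0.1, 0.9, 0.0]
gripper_width: 0.0
```

Call:
jog_arm:
  dp:
    - [0,0,0.5]
    - [0,0,1]
    - [0,0,1.5]
    - [0,0,2]
    - [0,0,2]
  angular:
    - [0,0,0]
    - [0,0,0]
    - [0,0,0]
    - [0,0,0]
    - [0,0,0]
  claw: [0,0,0,0,0]

```text
t: 2.65
eef_pos: [0.4357, -0.1759, 0.0123]
tool_rot: [-0.001, 0.002, 1.0, 0.0]
contact_force: [-0.1, -0.2, 0.1]
gripper_width: 0.002
```

Run:
```python
from station import *
import cv2,numpy as np
o=get_obs(); print(o["eef_pos"],o["contact_force"],o["q"])
for n in ["scene","side","wrist"]:
    c=read_camera(n); cv2.imwrite(f"pics/{n}1.png",c["pixels"]); np.savez(f"{n}1.npz",**c)
a=cv2.imread("pics/wrist1.png");b=cv2.imread("pics/side1.png")[160:320,200:400]
cv2.imwrite("pics/side1z.png",cv2.resize(b,None,fx=4,fy=3.75,interpolation=cv2.INTER_CUBIC))
```

```text
[ 0.43574004 -0.17588811  0.01231465] [-0.11422323 -0.21564231  0.1270631 ] [ 0.00461036  0.45326383  0.30001647  2.19463663 -0.26007903  0.52831396
  2.06892758]
```

View pics/wrist1.png

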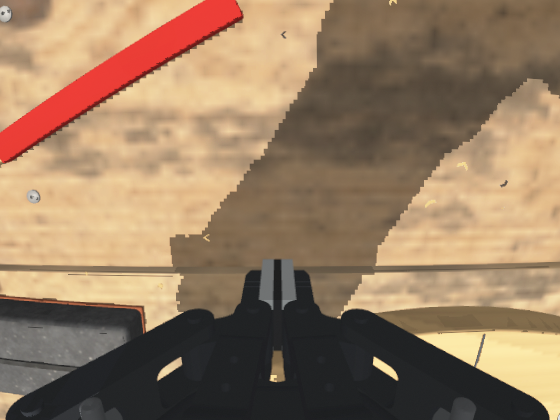

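View pics/side1z.png

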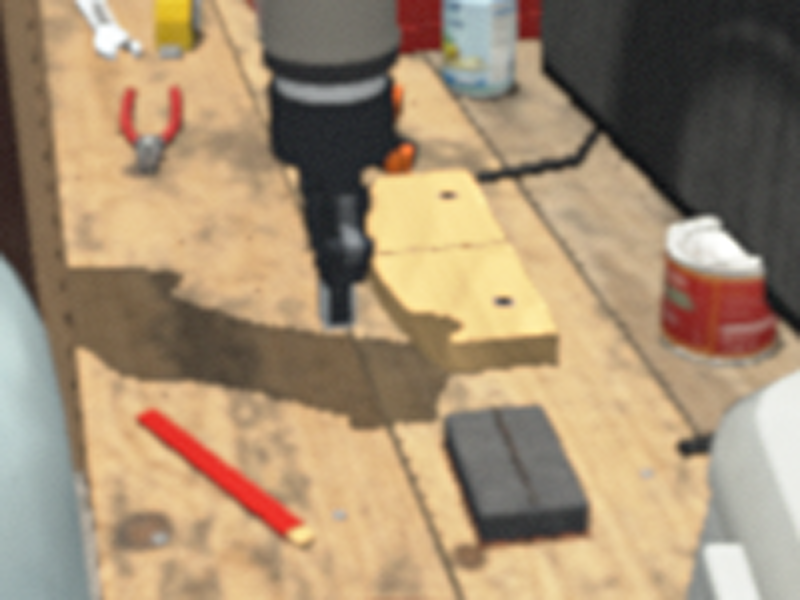

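View pics/scene1.png

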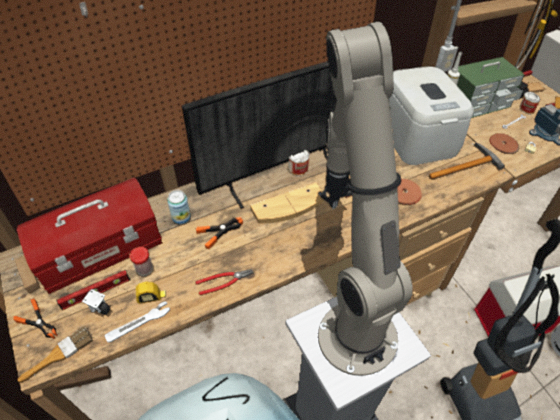

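The hand stands in front of the right end (fingertips at side-zoom (338,325)), with nothing disturbed. I approach, then creep in.

Call:
jog_arm:
  dp:
    - [-0.4,0,0]
    - [-0.8,0,0]
    - [-1.1,0,0]
    - [-1.4,0,0]
    - [-1.4,0,0]
  angular:
    - [0,0,0]
    - [0,0,0]
    - [0,0,0]
    - [0,0,0]
    - [0,0,0]
  claw: [0,0,0,0,0]

```text
t: 3.3
eef_pos: [0.4731, -0.1769, 0.0136]
tool_rot: [0.001, 0.002, 1.0, -0.0]
contact_force: [0.1, -0.3, 0.6]
gripper_width: 0.001
```

Call:
jog_arm:
  dp:
    - [-0.08,0,0]
    - [-0.16,0,0]
    - [-0.24,0,0]
    - [-0.32,0,0]
    - [-0.32,0,0]
  angular:
    - [0,0,0]
    - [0,0,0]
    - [0,0,0]
    - [0,0,0]
    - [0,0,0]
  claw: [0,0,0,0,0]

```text
t: 3.8
eef_pos: [0.4797, -0.1771, 0.0135]
tool_rot: [0.0, 0.003, 1.0, -0.0]
contact_force: [0.3, -0.4, -0.5]
gripper_width: -0.002
```

Call:
jog_arm:
  dp:
    - [-0.03,0,0]
    - [-0.06,0,0]
    - [-0.1,0,0]
    - [-0.12,0,0]
    - [-0.12,0,0]
  angular:
    - [0,0,0]
    - [0,0,0]
    - [0,0,0]
    - [0,0,0]
    - [0,0,0]
  claw: [0,0,0,0,0]

```text
t: 4.3
eef_pos: [0.4825, -0.1771, 0.0135]
tool_rot: [0.0, 0.003, 1.0, 0.0]
contact_force: [0.3, -0.3, -1.2]
gripper_width: 0.001
```

Call:
jog_arm:
  dp:
    - [-0.02,0,0]
    - [-0.04,0,0]
    - [-0.06,0,0]
    - [-0.08,0,0]
    - [-0.08,0,0]
  angular:
    - [0,0,0]
    - [0,0,0]
    - [0,0,0]
    - [0,0,0]
    - [0,0,0]
  claw: [0,0,0,0,0]

```text
t: 4.8
eef_pos: [0.4845, -0.1771, 0.0135]
tool_rot: [0.0, 0.003, 1.0, 0.0]
contact_force: [-0.5, 0.0, 0.2]
gripper_width: 0.003
```

Call:
jog_arm:
  dp:
    - [-0.02,0,0]
    - [-0.04,0,0]
    - [-0.06,0,0]
    - [-0.08,0,0]
    - [-0.08,0,0]
  angular:
    - [0,0,0]
    - [0,0,0]
    - [0,0,0]
    - [0,0,0]
    - [0,0,0]
  claw: [0,0,0,0,0]

```text
t: 5.3
eef_pos: [0.4865, -0.1771, 0.0135]
tool_rot: [0.0, 0.003, 1.0, 0.0]
contact_force: [0.5, -0.6, 0.8]
gripper_width: -0.004
```

Run:
```python
from station import *
o=get_obs(); print(o["contact_force"],o["torque"])
```

```text
[ 0.48360834 -0.58402968  0.84843908] [ 0.04308598 -0.01065809 -0.0234629 ]
```

Call:
jog_arm:
  dp:
    - [-0.02,0,0]
    - [-0.04,0,0]
    - [-0.06,0,0]
    - [-0.08,0,0]
    - [-0.08,0,0]
  angular:
    - [0,0,0]
    - [0,0,0]
    - [0,0,0]
    - [0,0,0]
    - [0,0,0]
  claw: [0,0,0,0,0]

```text
t: 5.8
eef_pos: [0.4885, -0.1771, 0.0135]
tool_rot: [0.0, 0.003, 1.0, 0.0]
contact_force: [-0.8, 0.5, -1.2]
gripper_width: -0.0
```

Call:
jog_arm:
  dp:
    - [-0.02,0,0]
    - [-0.04,0,0]
    - [-0.06,0,0]
    - [-0.08,0,0]
    - [-0.08,0,0]
  angular:
    - [0,0,0]
    - [0,0,0]
    - [0,0,0]
    - [0,0,0]
    - [0,0,0]
  claw: [0,0,0,0,0]

```text
t: 6.3
eef_pos: [0.4905, -0.1771, 0.0135]
tool_rot: [0.0, 0.003, 1.0, -0.0]
contact_force: [-0.6, 0.2, -0.6]
gripper_width: 0.002
```

```bash
cat > look.py <<'E'
from station import *
import cv2,numpy as np,sys
k=sys.argv[1]
o=get_obs(); print(o["contact_force"].round(2) if hasattr(o["contact_force"],'round') else o["contact_force"])
s=read_camera("side");w=read_camera("wrist"); np.savez(f"side{k}.npz",**s)
b=s["pixels"][195:275,280:360]
b=cv2.resize(b,(400,400),interpolation=cv2.INTER_CUBIC)
a=cv2.resize(w["pixels"][180:,:],(560-0,240)); a=cv2.resize(w["pixels"][220:420,180:380],(400,400),interpolation=cv2.INTER_CUBIC)
cv2.imwrite(f"pics/l{k}.png",np.hstack([b,a]))
E
python3 look.py 2
```

```text
[-0.56  0.23 -0.65]
```

View pics/l2.png

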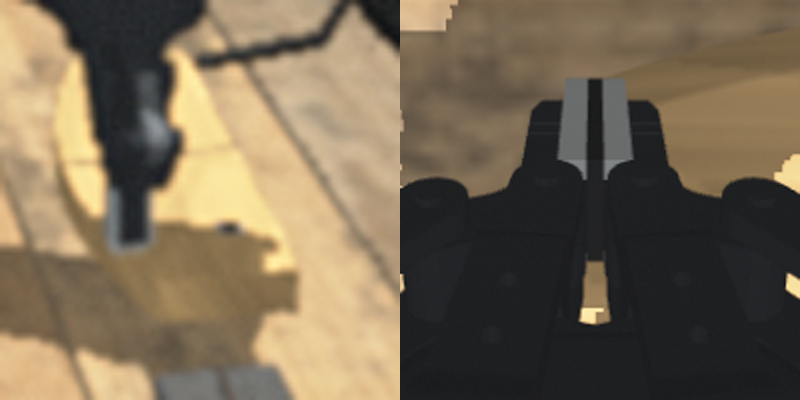

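Call:
jog_arm:
  dp:
    - [-0.02,0,0]
    - [-0.04,0,0]
    - [-0.06,0,0]
    - [-0.08,0,0]
    - [-0.08,0,0]
  angular:
    - [0,0,0]
    - [0,0,0]
    - [0,0,0]
    - [0,0,0]
    - [0,0,0]
  claw: [0,0,0,0,0]

```text
t: 6.9
eef_pos: [0.4925, -0.1771, 0.0135]
tool_rot: [0.0, 0.003, 1.0, -0.0]
contact_force: [-1.1, -0.6, -0.3]
gripper_width: -0.001
```

Run:
```python
from station import *
o=get_obs(); print(o["contact_force"],o["torque"],o["t"])
```

```text
[-1.12122075 -0.57056422 -0.28566481] [-0.06988704 -0.03071338 -0.01397605] 6.9
```

Call:
jog_arm:
  dp:
    - [-0.02,0,0]
    - [-0.04,0,0]
    - [-0.06,0,0]
    - [-0.08,0,0]
    - [-0.08,0,0]
  angular:
    - [0,0,0]
    - [0,0,0]
    - [0,0,0]
    - [0,0,0]
    - [0,0,0]
  claw: [0,0,0,0,0]

```text
t: 7.4
eef_pos: [0.4945, -0.1771, 0.0135]
tool_rot: [0.0, 0.003, 1.0, 0.0]
contact_force: [-0.8, -0.1, -0.5]
gripper_width: -0.002
```

```bash
python3 - <<'E'
from station import *
o=get_obs(); print(o["contact_force"],o["torque"],o["t"])
E
python3 look.py 3
```

```text
[-0.84018932 -0.052613   -0.48010413] [-0.00908651 -0.04939595  0.01611626] 7.4
[-0.84 -0.05 -0.48]
```

View pics/l3.png

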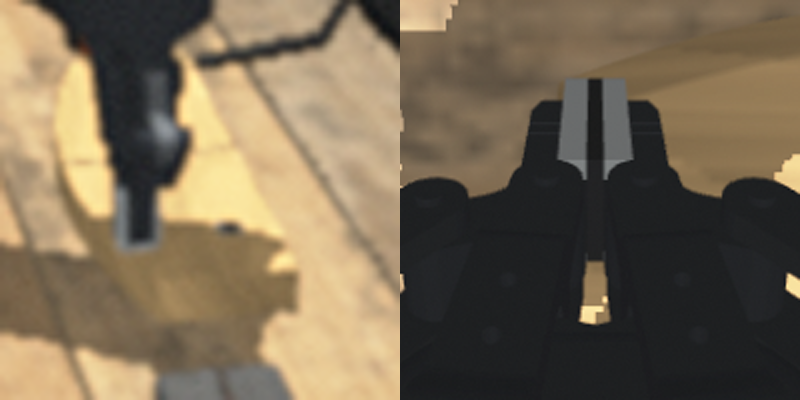

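Run:
```python
import numpy as np,cv2
out=[]
for k in ["0","1","3"]:
    s=np.load(f"side{k}.npz")["pixels"]
    out.append(cv2.resize(s[198:262,288:348],None,fx=4.4,fy=9,interpolation=cv2.INTER_CUBIC))
cv2.imwrite("pics/cmp.png",np.hstack(out))
```

```text
(no output)
```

View pics/cmp.png

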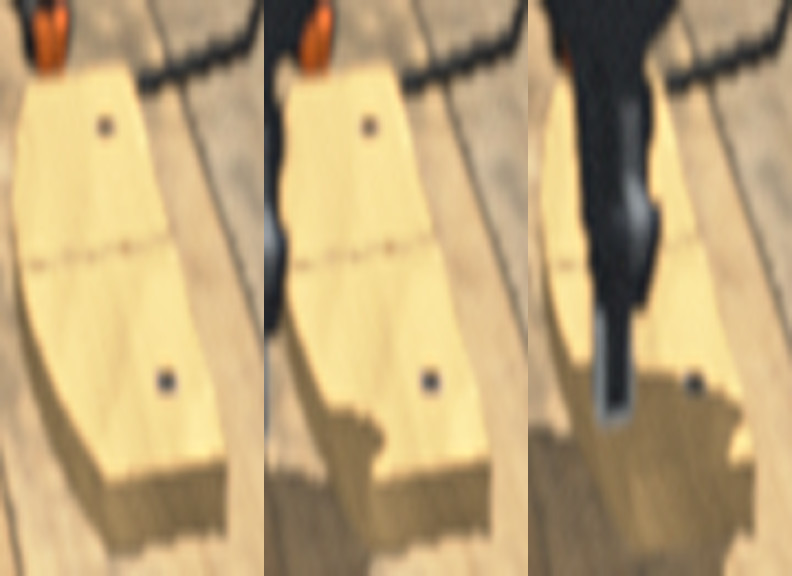

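Run:
```python
import numpy as np; from h import *
s=np.load("side3.npz")
P=[(.4945+dx,-.1771+dy,z) for z in(.0135,.03) for dx in(-.011,.011) for dy in(-.007,.007)]
for p,u in zip(P,proj(s,P)): print(np.round(p,4),((u-[288,198])*[4.4,9]).round(1))
print("pred template",((proj(s,[(.507,-.191,.027),(.574,-.195,.027),(.507,-.191,0),(.4966,-.1671,.027),(.4966,-.1671,.0)])-[288,198])*[4.4,9]).round(0))
```

```text
[ 0.4835 -0.1841  0.0135] [ 66.7 517.6]
[ 0.4835 -0.1701  0.0135] [ 61.1 491.7]
[ 0.5055 -0.1841  0.0135] [103.8 508. ]
[ 0.5055 -0.1701  0.0135] [ 97.8 482.3]
[ 0.4835 -0.1841  0.03  ] [ 66.7 467.7]
[ 0.4835 -0.1701  0.03  ] [ 61.  442.2]
[ 0.5055 -0.1841  0.03  ] [104.  458.2]
[ 0.5055 -0.1701  0.03  ] [ 98.  432.9]
pred template [[110. 479.]
 [224. 458.]
 [109. 561.]
 [ 82. 440.]
 [ 82. 521.]]
```

Run:
```python
import numpy as np; from h import *
t=np.array([.4357,-.1759,.0123])
for n in("side","scene","wrist"):
    s=np.load(f"{n}1.npz"); im=s["pixels"].copy()
    # finger box outline heights
    for dz,col in((0,(0,0,255)),(.019,(0,255,0)),(.04,(255,0,0))):
        u=proj(s,[t+[a,b,dz] for a,b in((-.011,-.007),(.011,-.007),(.011,.007),(-.011,.007))])
        print(n,dz,u.mean(0).round(1))
        cv2.polylines(im,[np.round(u*16).astype(int).reshape(-1,1,2)],True,col,1,cv2.LINE_AA,4)
    c=proj(s,[t])[0].astype(int); x0=min(max(c[0]-50,0),460);y0=min(max(c[1]-50,0),320)
    globals()[n]=cv2.resize(im[y0:y0+100,x0:x0+100],(266,266),interpolation=cv2.INTER_NEAREST)
cv2.imwrite("pics/tip.png",np.hstack([side,scene,wrist]))
```

```text
side 0 [284.  256.5]
side 0.019 [283.9 250.2]
side 0.04 [283.7 243. ]
scene 0 [331.5 211.8]
scene 0.019 [332.  208.3]
scene 0.04 [332.6 204.3]
wrist 0 [277.  247.6]
wrist 0.019 [277.  262.7]
wrist 0.04 [276.9 283.4]
```

View pics/tip.png

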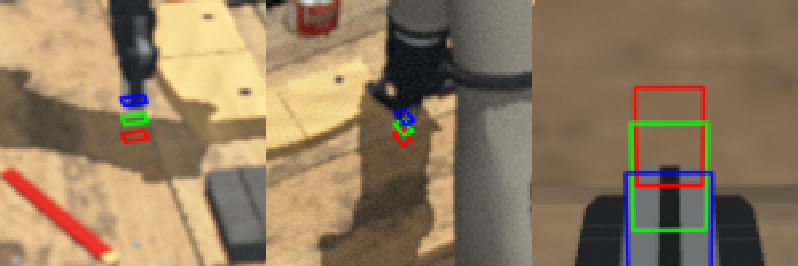

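All three cameras put the fingertips about 30 mm higher than the reported TCP, so the hand is hovering over the board. That explains the lack of contact. I back off and check before lowering.

Call:
jog_arm:
  dp:
    - [0.5,0,0]
    - [1,0,0]
    - [1.5,0,0]
    - [2,0,0]
    - [2,0,0]
  angular:
    - [0,0,0]
    - [0,0,0]
    - [0,0,0]
    - [0,0,0]
    - [0,0,0]
  claw: [0,0,0,0,0]

```text
t: 8.0
eef_pos: [0.4415, -0.1769, 0.0134]
tool_rot: [-0.001, 0.003, 1.0, 0.0]
contact_force: [0.5, 0.0, 0.2]
gripper_width: -0.002
```

```bash
cat > look2.py <<'E'
from station import *
import cv2,numpy as np,sys
from h import proj
k=sys.argv[1]
o=get_obs(); t=np.array(o["eef_pos"]); print(t.round(4),o["gripper_width"],np.round(o["contact_force"],2))
out=[]
for n in("side","scene","wrist"):
    s=read_camera(n); np.savez(f"{n}{k}.npz",**s)
    c=proj(s,[t+[0,0,.03]])[0].astype(int); x0=c[0]-30;y0=c[1]-35
    out.append(cv2.resize(s["pixels"][y0:y0+60,x0:x0+60],(264,264),interpolation=cv2.INTER_CUBIC)); print(n,x0,y0,"tcp at",((proj(s,[t])[0]-[x0,y0])*4.4).round(0))
cv2.imwrite(f"pics/m{k}.png",np.hstack(out))
E
python3 look2.py 4
```

```text
[ 0.4415 -0.1769  0.0134] -0.0017717621125396205 [0.47 0.01 0.19]
side 256 210 tcp at [134. 203.]
scene 301 169 tcp at [132. 182.]
wrist 245 235 tcp at [136.  45.]
```

View pics/m4.png

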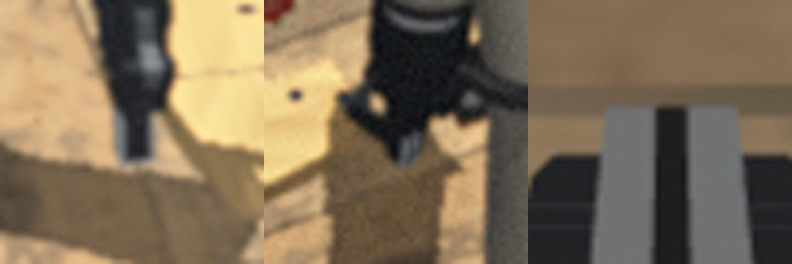

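Call:
jog_arm:
  dp:
    - [0,0,0.1]
    - [0,0,0.3]
    - [0,0,0.45]
    - [0,0,0.6]
    - [0,0,0.6]
  angular:
    - [0,0,0]
    - [0,0,0]
    - [0,0,0]
    - [0,0,0]
    - [0,0,0]
  claw: [0,0,0,0,0]

```text
t: 8.65
eef_pos: [0.4439, -0.1768, -0.0022]
tool_rot: [-0.001, 0.003, 1.0, 0.0]
contact_force: [-0.4, 0.5, -0.7]
gripper_width: -0.008
```

```bash
python3 look2.py 5
```

```text
[ 0.4439 -0.1768 -0.0022] -0.007671680884750528 [-0.44  0.49 -0.75]
side 257 216 tcp at [134. 198.]
scene 300 172 tcp at [133. 180.]
wrist 245 240 tcp at [137.  41.]
```

View pics/m5.png

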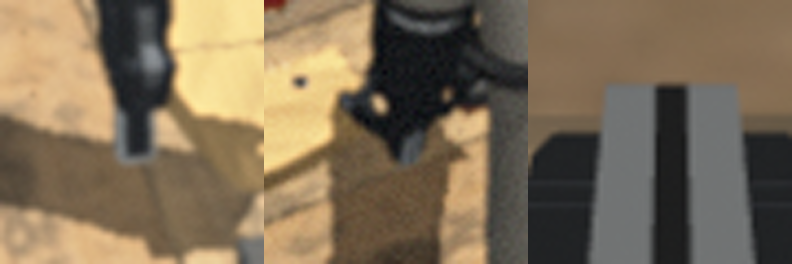

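Reported z is now below 0 and there is no contact force, so the z reading really is offset by about 28 mm. I lower further.

Call:
jog_arm:
  dp:
    - [0,0,0.15]
    - [0,0,0.3]
    - [0,0,0.45]
    - [0,0,0.6]
    - [0,0,0.6]
  angular:
    - [0,0,0]
    - [0,0,0]
    - [0,0,0]
    - [0,0,0]
    - [0,0,0]
  claw: [0,0,0,0,0]

```text
t: 9.3
eef_pos: [0.4439, -0.1767, -0.0171]
tool_rot: [-0.001, 0.003, 1.0, 0.0]
contact_force: [-0.0, 0.4, -0.1]
gripper_width: 0.004
```

```bash
python3 look2.py 6
```

```text
[ 0.4439 -0.1767 -0.0171] 0.003808019566988562 [-0.04  0.38 -0.14]
side 257 221 tcp at [134. 198.]
scene 300 175 tcp at [131. 178.]
wrist 245 240 tcp at [137.  41.]
```

View pics/m6.png

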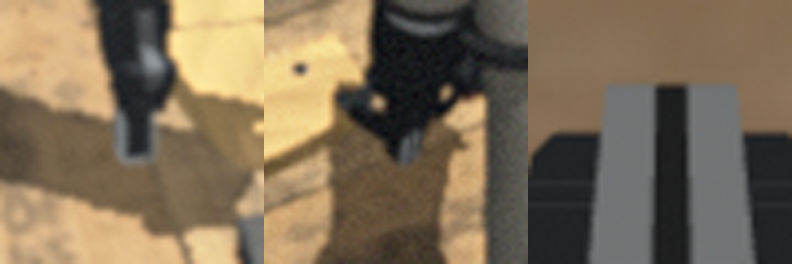

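Run:
```python
import numpy as np; from h import *
s=np.load("side6.npz");c=np.load("scene6.npz")
for z in (-.01,0,.01,.02): print(z,proj(s,[(.444,-.184,z)]).round(1),proj(c,[(.433,-.177,z)]).round(1))
print((257+135/4.4,221+161/4.4),(300+143/4.4,175+163/4.4))
```

```text
-0.01 [[288.1 265.2]] [[331.6 216.4]]
0 [[288.  261.9]] [[331.9 214.5]]
0.01 [[287.9 258.6]] [[332.1 212.7]]
0.02 [[287.8 255.2]] [[332.4 210.8]]
(287.6818181818182, 257.59090909090907) (332.5, 212.04545454545453)
```

Call:
jog_arm:
  dp:
    - [-0.3,0,0.1]
    - [-0.6,0,0.15]
    - [-0.9,0,0.15]
    - [-1.2,0,0.15]
    - [-1.4,0,0.15]
  angular:
    - [0,0,0]
    - [0,0,0]
    - [0,0,0]
    - [0,0,0]
    - [0,0,0]
  claw: [0,0,0,0,0]

```text
t: 9.95
eef_pos: [0.4806, -0.177, -0.0202]
tool_rot: [0.0, 0.002, 1.0, -0.0]
contact_force: [-0.7, -0.1, 0.1]
gripper_width: -0.003
```

Call:
jog_arm:
  dp:
    - [-0.04,0,0]
    - [-0.08,0,0]
    - [-0.12,0,0]
    - [-0.16,0,0]
    - [-0.16,0,0]
  angular:
    - [0,0,0]
    - [0,0,0]
    - [0,0,0]
    - [0,0,0]
    - [0,0,0]
  claw: [0,0,0,0,0]

```text
t: 10.45
eef_pos: [0.4834, -0.1771, -0.0202]
tool_rot: [0.0, 0.003, 1.0, 0.0]
contact_force: [0.0, -0.8, -0.5]
gripper_width: -0.003
```

Call:
jog_arm:
  dp:
    - [-0.04,0,0]
    - [-0.08,0,0]
    - [-0.12,0,0]
    - [-0.16,0,0]
    - [-0.16,0,0]
  angular:
    - [0,0,0]
    - [0,0,0]
    - [0,0,0]
    - [0,0,0]
    - [0,0,0]
  claw: [0,0,0,0,0]

```text
t: 10.95
eef_pos: [0.4876, -0.1771, -0.0202]
tool_rot: [0.0, 0.003, 1.0, -0.0]
contact_force: [-0.5, -1.1, 0.1]
gripper_width: -0.001
```

Call:
jog_arm:
  dp:
    - [-0.03,0,0]
    - [-0.06,0,0]
    - [-0.08,0,0]
    - [-0.08,0,0]
    - [-0.08,0,0]
  angular:
    - [0,0,0]
    - [0,0,0]
    - [0,0,0]
    - [0,0,0]
    - [0,0,0]
  claw: [0,0,0,0,0]

```text
t: 11.45
eef_pos: [0.4893, -0.1771, -0.0203]
tool_rot: [-0.0, 0.003, 1.0, 0.0]
contact_force: [0.6, 0.1, 0.6]
gripper_width: -0.0
```

```bash
python3 look2.py 7
python3 - <<'E'
from station import *
o=get_obs();print(o["torque"])
E
```

```text
[ 0.4893 -0.1771 -0.0203] -0.00019176098635811673 [0.6  0.05 0.62]
side 274 220 tcp at [135. 197.]
scene 293 166 tcp at [133. 183.]
wrist 245 241 tcp at [135.  40.]
[-1.15289709e-02  1.49274834e-01  4.87639902e-05]
```

View pics/m7.png

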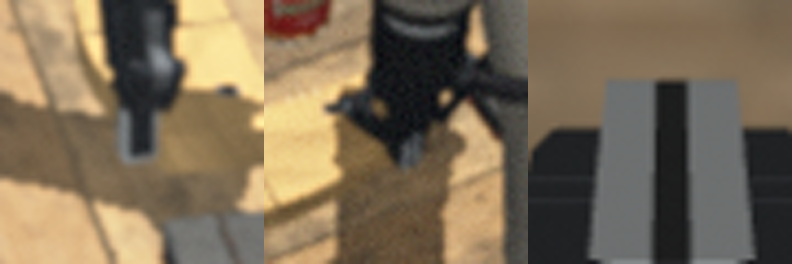

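Call:
jog_arm:
  dp:
    - [-0.04,0,0]
    - [-0.08,0,0]
    - [-0.1,0,0]
    - [-0.12,0,0]
    - [-0.12,0,0]
  angular:
    - [0,0,0]
    - [0,0,0]
    - [0,0,0]
    - [0,0,0]
    - [0,0,0]
  claw: [0,0,0,0,0]

```text
t: 12.1
eef_pos: [0.4923, -0.1774, -0.0203]
tool_rot: [-0.0, 0.003, 1.0, -0.0]
contact_force: [-1.7, -2.0, 0.9]
gripper_width: -0.005
```

Call:
jog_arm:
  dp:
    - [-0.03,0,0]
    - [-0.06,0,0]
    - [-0.08,0,0]
    - [-0.08,0,0]
    - [-0.08,0,0]
  angular:
    - [0,0,0]
    - [0,0,0]
    - [0,0,0]
    - [0,0,0]
    - [0,0,0]
  claw: [0,0,0,0,0]

```text
t: 12.6
eef_pos: [0.4947, -0.1773, -0.0202]
tool_rot: [0.0, 0.003, 1.0, -0.0]
contact_force: [-0.9, -2.1, -0.1]
gripper_width: -0.0
```

```bash
python3 look.py 8
python3 - <<'E'
from station import *
o=get_obs();print(o["torque"])
import numpy as np,cv2
out=[]
for k in ["0","8"]:
    s=np.load(f"side{k}.npz")["pixels"]
    out.append(cv2.resize(s[198:262,288:348],None,fx=6,fy=9,interpolation=cv2.INTER_CUBIC))
cv2.imwrite("pics/cmp8.png",np.hstack(out))
E
```

```text
[-0.89 -2.12 -0.08]
[-0.51018737  0.31686616  0.00798603]
```

View pics/cmp8.png

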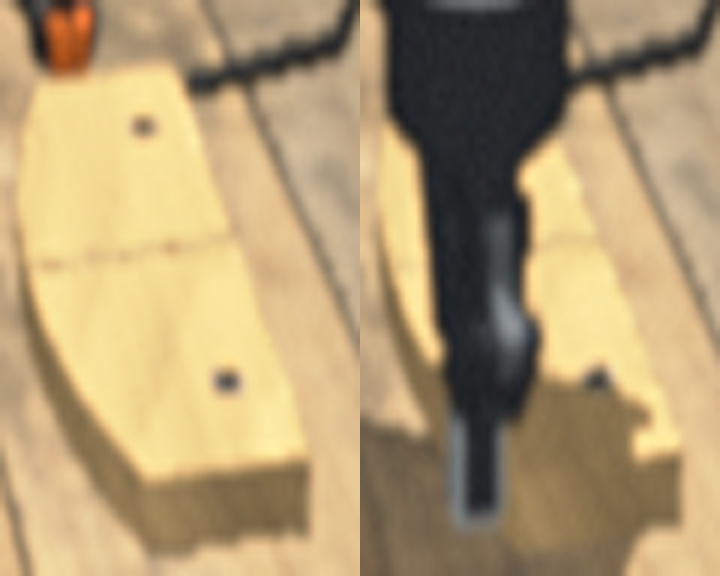

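Contact is made: about 2 N, with torque 0.5/0.3 Nm. The board's right end has shifted by about 5 mm. I stop pushing in and slide along.

Call:
jog_arm:
  dp:
    - [0.06,0.16,0]
    - [0.12,0.32,0]
    - [0.18,0.48,0]
    - [0.23,0.64,0]
    - [0.27,0.8,0]
  angular:
    - [0,0,0]
    - [0,0,0]
    - [0,0,0]
    - [0,0,0]
    - [0,0,0]
  claw: [0,0,0,0,0]

```text
t: 13.2
eef_pos: [0.4873, -0.1568, -0.0203]
tool_rot: [-0.0, 0.003, 1.0, -0.0]
contact_force: [-2.5, -2.7, -0.8]
gripper_width: 0.002
```

```bash
cat > f.py <<'E'
from station import *
import numpy as np
o=get_obs();print(o["t"],np.round(o["eef_pos"],4),np.round(o["contact_force"],2),np.round(o["torque"],3))
E
python3 f.py
```

```text
13.2 [ 0.4873 -0.1568 -0.0203] [-2.46 -2.66 -0.81] [-0.67   0.496 -0.038]
```

Call:
jog_arm:
  dp:
    - [0.06,0.16,0]
    - [0.12,0.32,0]
    - [0.17,0.48,0]
    - [0.22,0.64,0]
    - [0.26,0.8,0]
  angular:
    - [0,0,0]
    - [0,0,0]
    - [0,0,0]
    - [0,0,0]
    - [0,0,0]
  claw: [0,0,0,0,0]

```text
t: 13.7
eef_pos: [0.4817, -0.1363, -0.0202]
tool_rot: [0.0, 0.002, 1.0, 0.0]
contact_force: [0.0, 0.3, -0.1]
gripper_width: 0.001
```

```bash
python3 f.py; python3 look.py 9
python3 - <<'E'
import numpy as np,cv2
out=[]
for k in ["0","9"]:
    s=np.load(f"side{k}.npz")["pixels"]
    out.append(cv2.resize(s[198:262,288:348],None,fx=6,fy=9,interpolation=cv2.INTER_CUBIC))
cv2.imwrite("pics/cmp9.png",np.hstack(out))
E
```

```text
13.7 [ 0.4817 -0.1363 -0.0202] [ 0.02  0.26 -0.13] [-0.124  0.157 -0.011]
[ 0.02  0.26 -0.13]
```

View pics/cmp9.png

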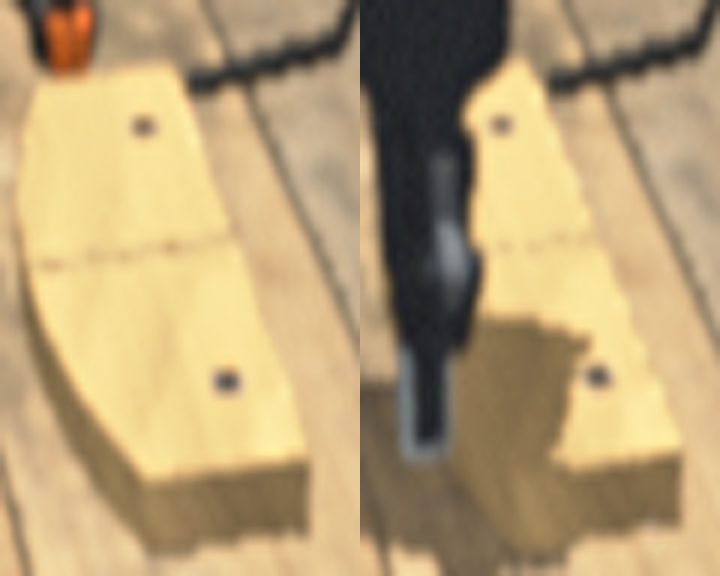

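```bash
cat > holes.py <<'E'
import numpy as np,cv2,sys; from h import *
def holes(k):
    s=np.load(f"side{k}.npz"); g=s["pixels"].astype(float).sum(2)/3; r=[]
    for (u,v) in ((311.7,211.9),(325.8,240.2)):
        u0,v0=int(u)-5,int(v)-4
        w=g[v0:v0+9,u0:u0+12]; m=np.clip(np.median(w)-25-w,0,None)
        yy,xx=np.mgrid[v0:v0+9,u0:u0+12]; r.append((float((m*xx).sum()/m.sum()),float((m*yy).sum()/m.sum())))
    return ray(s,r,.027)[:,:2]
if __name__=="__main__":
    a=holes("0");b=holes(sys.argv[1]); print(a.round(4).tolist(),b.round(4).tolist(),(b-a).round(4).tolist())
    da=a[0]-a[1];db=b[0]-b[1]
    dth=np.arctan2(db[1],db[0])-np.arctan2(da[1],da[0]); print("dyaw",dth)
    R=np.array([[np.cos(dth),-np.sin(dth)],[np.sin(dth),np.cos(dth)]])
    tr=lambda p:R@(np.array(p)-a.mean(0))+b.mean(0)
    O=np.array([.5355,-.0625]);y=np.array([.03,1]);y/=np.linalg.norm(y);x=np.array([y[1],-y[0]])
    C=O+.245*x
    for i,t in zip(range(1,6),[.36,.18,0,-.18,-.36]):
        n=-np.cos(t)*x+np.sin(t)*y;e=C+.3*n; e2=tr(e);n2=R@n
        print(i,"edge",e2.round(4),"moved",(np.linalg.norm(e2-e)*1000).round(1),"touch",(e2+n2*(.011*abs(n2[0])+.007*abs(n2[1]))).round(4))
    print("C",tr(C).round(4))
E
python3 holes.py 9
```

```text
[[0.5597, 0.0265], [0.5532, -0.1443]] [[0.5485, 0.0333], [0.5457, -0.1393]] [[-0.0112, 0.0068], [-0.0075, 0.005]]
dyaw 0.02200405626974833
1 edge [0.4913 0.0489] moved 12.5 touch [0.4794 0.0535]
2 edge [ 0.4765 -0.003 ] moved 11.3 touch [ 0.4646 -0.0007]
3 edge [ 0.4713 -0.0566] moved 10.2 touch [ 0.4602 -0.0565]
4 edge [ 0.4757 -0.1104] moved 9.2 touch [ 0.4638 -0.1124]
5 edge [ 0.4896 -0.1625] moved 8.3 touch [ 0.4777 -0.1669]
C [ 0.7712 -0.059 ]
```

```bash
python3 - <<'E'
s=open("h.py").read()
t=open("holes.py").read()
a=t.index("    for (u,v)");b=t.index("    return ray")
t=t[:a]+'''    for (u,v) in GUESS.get(k,((311.7,211.9),(325.8,240.2))):
        u0,v0=int(round(u))-3,int(round(v))-2
        w=g[v0:v0+5,u0:u0+7]; m=np.clip(np.percentile(w,70)-20-w,0,None)
        yy,xx=np.mgrid[v0:v0+5,u0:u0+7]; r.append((float((m*xx).sum()/m.sum()),float((m*yy).sum()/m.sum())))
    print(k,np.round(r,2).tolist())
'''+t[b:]
t=t.replace("def holes",'GUESS={"9":((311.3,211.5),(327.4,239.7))}\nif len(sys.argv)>2: GUESS[sys.argv[1]]=eval(sys.argv[2])\ndef holes',1)
open("holes.py","w").write(t)
E
python3 holes.py 9
```

```text
0 [[311.45, 211.56], [325.39, 239.92]]
9 [[311.13, 211.43], [326.88, 239.28]]
[[0.5597, 0.0265], [0.5532, -0.1443]] [[0.559, 0.0276], [0.5579, -0.142]] [[-0.0007, 0.0011], [0.0047, 0.0023]]
dyaw 0.03195459026098613
1 edge [0.5017 0.0441] moved 1.3 touch [0.4897 0.0486]
2 edge [ 0.4874 -0.0079] moved 0.7 touch [ 0.4755 -0.0057]
3 edge [ 0.4826 -0.0616] moved 2.2 touch [ 0.4716 -0.0616]
4 edge [ 0.4876 -0.1153] moved 3.9 touch [ 0.4757 -0.1175]
5 edge [ 0.5021 -0.1672] moved 5.5 touch [ 0.4901 -0.1718]
C [ 0.7826 -0.061 ]
```

Call:
jog_arm:
  dp:
    - [-0.03,0.1,0]
    - [0,0.25,0]
    - [0.04,0.4,0]
    - [0.07,0.56,0]
    - [0.11,0.73,0]
  angular:
    - [0,0,0]
    - [0,0,0]
    - [0,0,0]
    - [0,0,0]
    - [0,0,0]
  claw: [0,0,0,0,0]

```text
t: 14.3
eef_pos: [0.4782, -0.1186, -0.0204]
tool_rot: [-0.0, 0.003, 1.0, -0.0]
contact_force: [-3.6, -2.2, -0.4]
gripper_width: 0.001
```

```bash
python3 f.py
```

```text
14.3 [ 0.4782 -0.1186 -0.0204] [-3.55 -2.15 -0.44] [-0.568  0.574 -0.04 ]
```

Call:
jog_arm:
  dp:
    - [0.03,0.16,0]
    - [0.06,0.32,0]
    - [0.08,0.48,0]
    - [0.1,0.64,0]
    - [0.12,0.8,0]
  angular:
    - [0,0,0]
    - [0,0,0]
    - [0,0,0]
    - [0,0,0]
    - [0,0,0]
  claw: [0,0,0,0,0]

```text
t: 14.8
eef_pos: [0.4759, -0.0983, -0.0202]
tool_rot: [0.0, 0.003, 1.0, 0.0]
contact_force: [-1.6, -1.4, -0.2]
gripper_width: 0.006
```

```bash
python3 f.py
```

```text
14.8 [ 0.4759 -0.0983 -0.0202] [-1.58 -1.36 -0.24] [-0.362  0.454  0.035]
```

Call:
jog_arm:
  dp:
    - [0.02,0.16,0]
    - [0.03,0.32,0]
    - [0.04,0.48,0]
    - [0.05,0.64,0]
    - [0.05,0.8,0]
  angular:
    - [0,0,0]
    - [0,0,0]
    - [0,0,0]
    - [0,0,0]
    - [0,0,0]
  claw: [0,0,0,0,0]

```text
t: 15.3
eef_pos: [0.4743, -0.0786, -0.0203]
tool_rot: [-0.0, 0.003, 1.0, -0.0]
contact_force: [-2.7, -2.2, -0.2]
gripper_width: 0.001
```

Call:
jog_arm:
  dp:
    - [0,0.16,0]
    - [0,0.32,0]
    - [0,0.48,0]
    - [-0.01,0.64,0]
    - [-0.02,0.8,0]
  angular:
    - [0,0,0]
    - [0,0,0]
    - [0,0,0]
    - [0,0,0]
    - [0,0,0]
  claw: [0,0,0,0,0]

```text
t: 15.8
eef_pos: [0.4752, -0.0584, -0.0203]
tool_rot: [-0.0, 0.003, 1.0, 0.0]
contact_force: [-3.6, -1.2, -0.6]
gripper_width: 0.004
```

```bash
python3 f.py; python3 look.py 10
python3 - <<'E'
import numpy as np,cv2
s=np.load("side10.npz")["pixels"]
cv2.imwrite("pics/cmp10.png",cv2.resize(s[198:262,278:348],None,fx=8,fy=8,interpolation=cv2.INTER_CUBIC))
E
```

```text
15.8 [ 0.4752 -0.0584 -0.0203] [-3.6  -1.24 -0.59] [-0.489  0.635  0.029]
[-3.6  -1.24 -0.59]
```

View pics/cmp10.png

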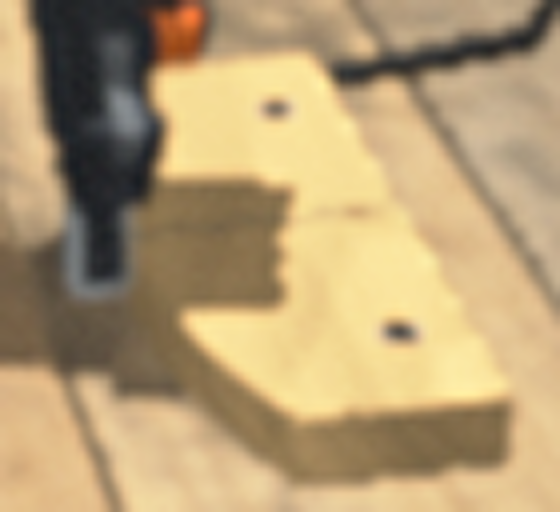

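The fingers are at the middle of the edge at about 3.8 N; the holes are at about (312.6,211.4) and (328,239.4).

```bash
python3 holes.py 10 "((312.2,211),(327.6,239))"
```

```text
0 [[311.45, 211.56], [325.39, 239.92]]
10 [[311.99, 211.17], [327.48, 239.03]]
[[0.5597, 0.0265], [0.5532, -0.1443]] [[0.5619, 0.0287], [0.5598, -0.1411]] [[0.0022, 0.0022], [0.0066, 0.0032]]
dyaw 0.02579808392892291
1 edge [0.5047 0.0455] moved 2.2 touch [0.4928 0.05  ]
2 edge [ 0.4901 -0.0064] moved 3.2 touch [ 0.4782 -0.0042]
3 edge [ 0.485  -0.0601] moved 4.6 touch [ 0.474  -0.0601]
4 edge [ 0.4896 -0.1139] moved 5.9 touch [ 0.4778 -0.116 ]
5 edge [ 0.5038 -0.1659] moved 7.3 touch [ 0.4919 -0.1703]
C [ 0.785  -0.0614]
```

Call:
jog_arm:
  dp:
    - [0,0.16,0]
    - [-0.01,0.32,0]
    - [-0.02,0.48,0]
    - [-0.03,0.64,0]
    - [-0.05,0.8,0]
  angular:
    - [0,0,0]
    - [0,0,0]
    - [0,0,0]
    - [0,0,0]
    - [0,0,0]
  claw: [0,0,0,0,0]

```text
t: 16.4
eef_pos: [0.4765, -0.0384, -0.0203]
tool_rot: [-0.0, 0.003, 1.0, 0.0]
contact_force: [-3.2, -1.4, 0.2]
gripper_width: -0.001
```

Call:
jog_arm:
  dp:
    - [-0.01,0.16,0]
    - [-0.03,0.32,0]
    - [-0.05,0.48,0]
    - [-0.07,0.64,0]
    - [-0.1,0.8,0]
  angular:
    - [0,0,0]
    - [0,0,0]
    - [0,0,0]
    - [0,0,0]
    - [0,0,0]
  claw: [0,0,0,0,0]

```text
t: 16.9
eef_pos: [0.4793, -0.0184, -0.0202]
tool_rot: [0.0, 0.003, 1.0, 0.0]
contact_force: [-2.7, -1.8, -0.1]
gripper_width: -0.001
```

```bash
python3 f.py
```

```text
16.9 [ 0.4793 -0.0184 -0.0202] [-2.69 -1.8  -0.08] [-0.334  0.699 -0.013]
```

Call:
jog_arm:
  dp:
    - [-0.02,0.16,0]
    - [-0.04,0.32,0]
    - [-0.07,0.48,0]
    - [-0.1,0.64,0]
    - [-0.14,0.8,0]
  angular:
    - [0,0,0]
    - [0,0,0]
    - [0,0,0]
    - [0,0,0]
    - [0,0,0]
  claw: [0,0,0,0,0]

```text
t: 17.4
eef_pos: [0.483, 0.0016, -0.0202]
tool_rot: [0.0, 0.003, 1.0, 0.0]
contact_force: [-2.4, -1.3, 0.7]
gripper_width: -0.002
```

```bash
python3 f.py; python3 look.py 11
python3 - <<'E'
import numpy as np,cv2
s=np.load("side11.npz")["pixels"]
cv2.imwrite("pics/cmp11.png",cv2.resize(s[198:262,278:348],None,fx=8,fy=8,interpolation=cv2.INTER_CUBIC))
E
python3 holes.py 11 "((312.2,211),(327.6,239))"
```

```text
17.4 [ 0.483   0.0016 -0.0202] [-2.43 -1.31  0.71] [-0.214  0.631  0.011]
[-2.43 -1.31  0.71]
0 [[311.45, 211.56], [325.39, 239.92]]
11 [[310.74, 211.49], [327.57, 238.95]]
[[0.5597, 0.0265], [0.5532, -0.1443]] [[0.5577, 0.0274], [0.5602, -0.1408]] [[-0.002, 0.0009], [0.007, 0.0035]]
dyaw 0.052709847050213865
1 edge [0.5001 0.0434] moved 3.0 touch [0.4881 0.0476]
2 edge [ 0.4869 -0.0088] moved 1.5 touch [ 0.475 -0.007]
3 edge [ 0.4832 -0.0626] moved 3.2 touch [ 0.4721 -0.0629]
4 edge [ 0.4893 -0.1162] moved 5.7 touch [ 0.4774 -0.1187]
5 edge [ 0.5049 -0.1679] moved 8.3 touch [ 0.493  -0.1726]
C [ 0.7832 -0.0558]
```

View pics/cmp11.png

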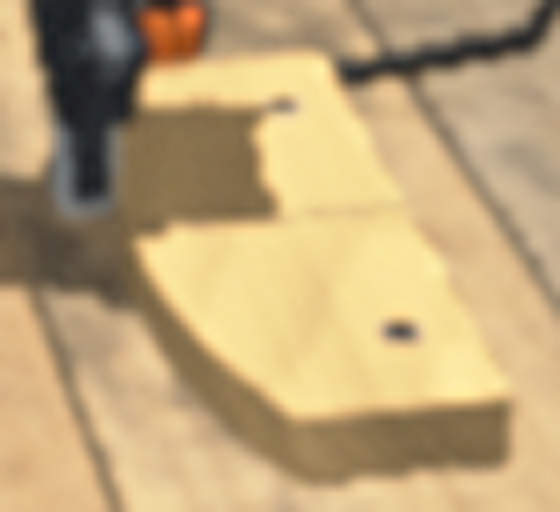

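Call:
jog_arm:
  dp:
    - [-0.03,0.16,0]
    - [-0.06,0.32,0]
    - [-0.1,0.48,0]
    - [-0.14,0.64,0]
    - [-0.18,0.8,0]
  angular:
    - [0,0,0]
    - [0,0,0]
    - [0,0,0]
    - [0,0,0]
    - [0,0,0]
  claw: [0,0,0,0,0]

```text
t: 18.0
eef_pos: [0.4883, 0.0217, -0.02]
tool_rot: [0.001, 0.002, 1.0, 0.0]
contact_force: [-0.4, 0.0, 0.5]
gripper_width: -0.002
```

```bash
python3 f.py
```

```text
18.0 [ 0.4883  0.0217 -0.02  ] [-0.35  0.04  0.51] [ 0.029  0.016 -0.008]
```

Call:
jog_arm:
  dp:
    - [-0.08,0.16,0]
    - [-0.15,0.32,0]
    - [-0.21,0.48,0]
    - [-0.27,0.64,0]
    - [-0.33,0.8,0]
  angular:
    - [0,0,0]
    - [0,0,0]
    - [0,0,0]
    - [0,0,0]
    - [0,0,0]
  claw: [0,0,0,0,0]

```text
t: 18.5
eef_pos: [0.4954, 0.0413, -0.0204]
tool_rot: [-0.0, 0.003, 1.0, -0.0]
contact_force: [-2.5, -0.5, 0.4]
gripper_width: 0.002
```

```bash
python3 f.py; python3 look.py 12
python3 - <<'E'
import numpy as np,cv2
s=np.load("side12.npz")["pixels"]
cv2.imwrite("pics/cmp12.png",cv2.resize(s[190:262,270:348],None,fx=8,fy=8,interpolation=cv2.INTER_CUBIC))
E
```

```text
18.5 [ 0.4954  0.0413 -0.0204] [-2.47 -0.49  0.41] [-0.123  0.525  0.043]
[-2.47 -0.49  0.41]
```

View pics/cmp12.png

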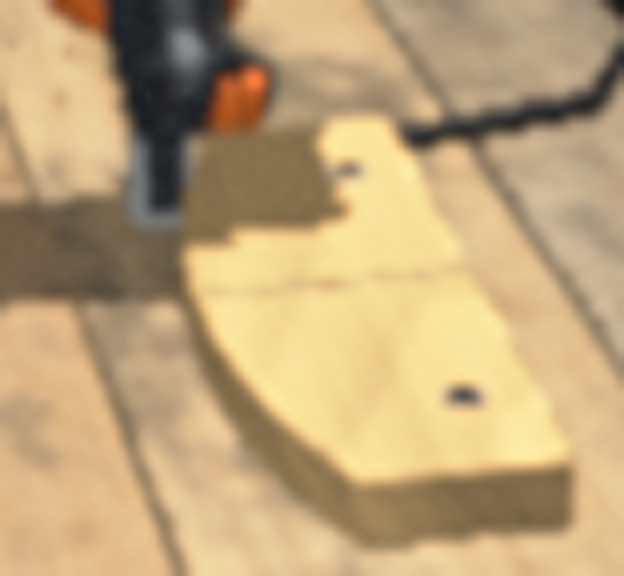

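```bash
python3 holes.py 12 "((313.2,210.9),(327.6,239))"
```

```text
0 [[311.45, 211.56], [325.39, 239.92]]
12 [[311.27, 211.42], [327.51, 239.0]]
[[0.5597, 0.0265], [0.5532, -0.1443]] [[0.5594, 0.0275], [0.5599, -0.141]] [[-0.0003, 0.001], [0.0067, 0.0033]]
dyaw 0.04137124693411787
1 edge [0.5019 0.0441] moved 1.0 touch [0.49   0.0484]
2 edge [ 0.4881 -0.0081] moved 1.4 touch [ 0.4763 -0.0061]
3 edge [ 0.4839 -0.0618] moved 3.5 touch [ 0.4728 -0.062 ]
4 edge [ 0.4893 -0.1155] moved 5.6 touch [ 0.4774 -0.1178]
5 edge [ 0.5043 -0.1673] moved 7.7 touch [ 0.4924 -0.1719]
C [ 0.7839 -0.0584]
```

Call:
jog_arm:
  dp:
    - [-0.05,0.1,0]
    - [-0.09,0.2,0]
    - [-0.13,0.3,0]
    - [-0.17,0.4,0]
    - [-0.2,0.4,0]
  angular:
    - [0,0,0]
    - [0,0,0]
    - [0,0,0]
    - [0,0,0]
    - [0,0,0]
  claw: [0,0,0,0,0]

```text
t: 19.1
eef_pos: [0.5009, 0.0517, -0.0203]
tool_rot: [-0.0, 0.002, 1.0, 0.0]
contact_force: [-3.2, 1.7, -0.1]
gripper_width: 0.001
```

```bash
python3 f.py
```

```text
19.1 [ 0.5009  0.0517 -0.0203] [-3.18  1.72 -0.06] [ 0.189  0.558 -0.002]
```

The full edge has been felt. Now I retract toward the robot, then up, and check.

Call:
jog_arm:
  dp:
    - [0.4,0,0]
    - [0.9,0,0]
    - [1.5,0,0]
    - [2,0,-0.2]
    - [2.2,0,-1]
  angular:
    - [0,0,0]
    - [0,0,0]
    - [0,0,0]
    - [0,0,0]
    - [0,0,0]
  claw: [0,0,0,0,0]

```text
t: 19.6
eef_pos: [0.4423, 0.0508, 0.004]
tool_rot: [-0.002, 0.003, 1.0, -0.0]
contact_force: [-0.0, 0.1, -0.2]
gripper_width: 0.001
```

Call:
jog_arm:
  dp:
    - [0,0,-1.5]
    - [0,0,-3]
    - [0,0,-4.5]
    - [0,0,-6]
    - [0,0,-7]
  angular:
    - [0,0,0]
    - [0,0,0]
    - [0,0,0]
    - [0,0,0]
    - [0,0,0]
  claw: [0,0,0,0,0]

```text
t: 20.1
eef_pos: [0.4459, 0.0513, 0.1824]
tool_rot: [0.001, 0.003, 1.0, 0.001]
contact_force: [-0.1, -0.1, -0.4]
gripper_width: 0.002
```

```bash
python3 f.py; python3 look.py 13
python3 - <<'E'
import numpy as np,cv2
s=np.load("side13.npz")["pixels"];a=np.load("side0.npz")["pixels"]
cv2.imwrite("pics/cmp13.png",cv2.resize(np.hstack([a[160:300,220:355],s[160:300,220:355]]),None,fx=2.9,fy=4.2,interpolation=cv2.INTER_CUBIC))
E
python3 holes.py 13 "((313.2,210.9),(327.6,239))"
```

```text
20.1 [0.4459 0.0513 0.1824] [-0.12 -0.07 -0.37] [ 0.077 -0.06   0.011]
[-0.12 -0.07 -0.37]
0 [[311.45, 211.56], [325.39, 239.92]]
13 [[313.88, 210.65], [327.49, 238.94]]
[[0.5597, 0.0265], [0.5532, -0.1443]] [[0.5683, 0.0307], [0.56, -0.1407]] [[0.0086, 0.0042], [0.0068, 0.0036]]
dyaw -0.010539561776206074
1 edge [0.5117 0.0487] moved 9.9 touch [0.4999 0.0537]
2 edge [ 0.4952 -0.0027] moved 9.5 touch [0.4833 0.    ]
3 edge [ 0.4882 -0.0561] moved 9.0 touch [ 0.477  -0.0557]
4 edge [ 0.4909 -0.11  ] moved 8.5 touch [ 0.4791 -0.1117]
5 edge [ 0.5032 -0.1625] moved 8.0 touch [ 0.4912 -0.1665]
C [ 0.788  -0.0683]
```

View pics/cmp13.png

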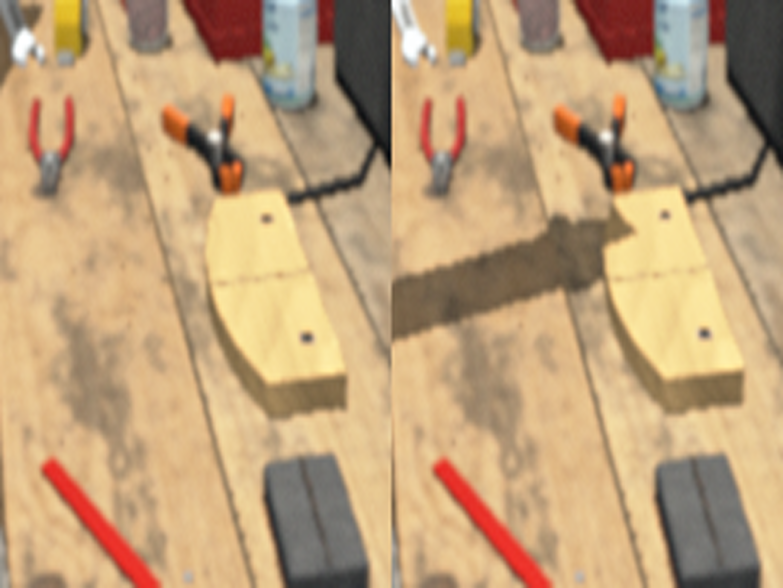

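The hand is clear and the template lies flat, shifted by about 8–10 mm. The clamp, pliers, pencil and block look unmoved.

```bash
python3 -c "
from station import *
print(hand_in())"
```

```text
the job is handed in; nothing more can be done
None
```

I ran the closed fingertips along the curved front face from the sanding-block end (edge5, right) to the clamp end (edge1, left). Then I took the hand clear and handed the job in at about 20 s; no verdict was reported.

- **Contact:** I read the force about every 20 mm, and it was roughly 2–4 N near all five points. Two readings between points were close to zero: one between edge5 and edge4, and one between edge2 and edge1. The feel was therefore not fully continuous, and I pressed in slightly again each time.
- **A disagreement:** the reported tool height was about 28 mm lower than the cameras showed. My first approach at edge5 therefore passed above the board without touching it. I lowered the hand by camera until the fingertips were about 9 mm above the bench, and the touches were made there.
- **Last checks:** by the side camera, the template lies flat with its end points moved about 10 mm (left) and 8 mm (right), against the 25 mm limit. In that picture the clamp, block, pencil and pliers looked unmoved. I did not re-check the sanding discs or most of the tape measure, but the hand never went near them.

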